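# Line up the sundae cups by height on the display board

### The arm

A 7-joint arm with a two-finger parallel gripper is mounted at the origin on the work surface. World frame = base frame: x ahead of the robot, y to its left, z up, the work surface at z = 0. Lengths are in mm, angles in rad, forces in N, time in s.
With the tool pointing down it reaches from about 400 to 875 mm from the base axis. Payload 4.4 kg.
Tool frame: the origin (TCP) lies on the mounting face of the last link; the fingertips stand 173 mm ahead of it and the grasp point (between the pads) lies 155 mm ahead of it; z points along the fingers, y is the line along which they close (so a half turn about z gives the same grasp; the last joint's range is limited). The gripper opens to 85 mm and grips with 20 to 120 N. Pads are 22 mm wide; open, the fingers measure 114 mm over their backs; the gripper's body (76 mm by 85 mm) begins 54 mm behind the grasp point. The pads swing forward as they close: fully open they stand 13 mm farther back than shut.
Start: joints at [1.122, 0.628, 0.038, 1.517, -0.027, 0.996, -0.02], TCP at [242.809, -602.959, 404.713] pointing down, gripper open.
Joint ranges: [-3.06, 3.06], [-0.37, 2.12], [-1.25, 1.32], [0.18, 2.47], [-1.1, 4.24], [0.23, 1.98], [-2.94, 2.94]. Speed limits (rad/s): [2.57, 2.57, 3.14, 3.14, 3.14, 3.14, 3.14].

### API

Orientations are given as [roll, pitch, yaw] about the fixed x, y, z axes, in that order (R = Rz(yaw) Ry(pitch) Rx(roll)).
In Python, from cell import * gives the robot as it stands. The module is installed in compiled form; this text tells all that it offers.
- The arm moves only by the tool jog_arm, never from a script. Its argument "steps" is a list of rows, each a list of 7 numbers: the opening, from -1 (shut) to 1 (fully open), so that 0 is half open, then the shift along the tool's x, y, z as a fraction of full scale, then the turn, a rotation vector about the tool's x, y, z as a fraction of full scale. A call has 1 to 10 rows; each row shifts and turns the commanded pose from where the row before left it, along the tool's axes as they then stand; what a row does not reach is not made up. Full scale, the value 1, is 500 mm for a shift and 2 rad for a turn. A row lasts 1/8 s, in which the tool goes at most 62.5 mm and 10.7 degrees, less where a joint would pass 70% of its speed; a pose out of reach is approached as far as the arm can. A call with a number of a shift or a turn outside -1 to 1 is refused whole. A call with a gripper value outside its range is refused whole. The fingers move at their own pace and stop on an object; the grip force is fixed at half the most. Time passes only in rows, so rows that do not move let the fingers close. It gives the time, the measured TCP pose, the force, the opening and the grip force at its end, in the units of the state.
- read_state(): the state, without advancing time (a new reading comes with each control period).
- get_image(name): name is "scene" or "top"; returns a dict with "pixels" (480x640x3 uint8, red, green, blue), "depth" (480x640 float32, mm along the optical axis (not along the pixel's ray), 0 where there is no reading), "vertical_fov" (degrees; the focal length in pixels is half the picture's height over the tangent of half this angle, whatever the lens; pixels are square), "cx", "cy" (the principal point, pixels), "R" (3x3) and "t" (3): a world point X has camera coordinates R X + t. Camera axes: x right, y down, z forward; pixel columns grow to the right and rows downward; lengths in mm; the calibration is good to about 2 mm. A picture is of the moment at which its call begins.
- finish_job(): hands the job in; it is judged then, once.
The state is a dict: "clock": time; "qpos": joint angles; "qd": joint speeds; "tau": joint torques, N m; "eef_pos": TCP position; "tool_rot": TCP orientation; "force": force on the tool from outside, world axes, zero at the start; "torque": the same for the moment, N m; "width": finger opening in mm; "gripper_force": force on a finger pad.
Only numpy, scipy, OpenCV 4.12 (cv2) and the standard library are available. Lean on these libraries where they do the work, as an engineer would, in place of code of your own. Each camera call takes 0.05 s, during which the arm holds its last target. There are 200 camera calls.

### The job

Set out the size display: stand the four steel sundae cups upright on the row of marble coasters, one in the middle of each, in order of height, with the tallest on the coaster next to the brass bell and the shortest on the coaster farthest from it. Leave the bell and the glass coupe upright and where they stand, and let go of the cups.

Things in the scene. Friction and masses are not known exactly. Their poses are not given: they have to be found in the camera images.
- cup_a: The shortest of four loose, empty, round fluted steel sundae cups, straight sided, open at the top: 42 mm outside diameter, 48 mm tall, wall 3 mm, about 50 g. It starts upright on the counter, anywhere in the near row. Origin at the centre of its underside; z up its axis.
- cup_b: The second shortest of four loose, empty, round fluted steel sundae cups, straight sided, open at the top: 48 mm outside diameter, 64 mm tall, wall 3 mm, about 70 g. It starts upright on the counter, anywhere in the near row. Origin at the centre of its underside; z up its axis.
- cup_c: The second tallest of four loose, empty, round fluted steel sundae cups, straight sided, open at the top: 54 mm outside diameter, 82 mm tall, wall 3 mm, about 90 g. It starts upright on the counter, anywhere in the near row. Origin at the centre of its underside; z up its axis.
- cup_d: The tallest of four loose, empty, round fluted steel sundae cups, straight sided, open at the top: 60 mm outside diameter, 102 mm tall, wall 3 mm, about 120 g. It starts upright on the counter, anywhere in the near row. Origin at the centre of its underside; z up its axis.
- coaster1: One of four alike round white marble coasters (90 mm diameter, 4 mm thick) fixed in a straight row, 100 mm from centre to centre, on a dark wooden display board 125 mm wide, 660 mm long and 12 mm thick that lies on the counter; this is number 1 in the row, an end one. Origin at the centre of its underside (12 mm above the counter; its top, where a cup stands, is 16 mm above the counter); z up, y along the row towards coaster 4, x across the board.
- coaster2: One of four alike round white marble coasters (90 mm diameter, 4 mm thick) fixed in a straight row, 100 mm from centre to centre, on a dark wooden display board 125 mm wide, 660 mm long and 12 mm thick that lies on the counter; this is number 2 in the row, a middle one. Origin at the centre of its underside (12 mm above the counter; its top, where a cup stands, is 16 mm above the counter); z up, y along the row towards coaster 4, x across the board.
- coaster3: One of four alike round white marble coasters (90 mm diameter, 4 mm thick) fixed in a straight row, 100 mm from centre to centre, on a dark wooden display board 125 mm wide, 660 mm long and 12 mm thick that lies on the counter; this is number 3 in the row, a middle one. Origin at the centre of its underside (12 mm above the counter; its top, where a cup stands, is 16 mm above the counter); z up, y along the row towards coaster 4, x across the board.
- coaster4: One of four alike round white marble coasters (90 mm diameter, 4 mm thick) fixed in a straight row, 100 mm from centre to centre, on a dark wooden display board 125 mm wide, 660 mm long and 12 mm thick that lies on the counter; this is number 4 in the row, the other end one. Origin at the centre of its underside (12 mm above the counter; its top, where a cup stands, is 16 mm above the counter); z up, y along the row towards coaster 4, x across the board.
- bell: Brass counter bell on a round wooden base, 74 mm diameter, 65 mm tall, loose, standing at one end of the display board, 115 mm beyond the nearest coaster's centre; which end changes from start to start. (A pewter wafer holder, 70 x 60 mm and 64 mm tall, stands likewise at the other end.) Origin at the centre of its underside, 12 mm above the counter.
- coupe: Fluted clear glass coupe on a stem, 76 mm across, 86 mm tall, loose, standing on the counter about the middle of the row of cups; not to be moved. (A sundae spoon and a flat wafer knife, each about 170 mm long, under 30 mm wide and 12 mm high, pointing away from the robot, lie on the counter between the outer and inner cups of the near row, at least 50 mm from any cup's axis.) Origin at the centre of its underside; z up.
There are look-alikes about, which are no part of the job. What is shaped like the cup_b but purple or turquoise is not meant.

How it is judged:
By the outcome, as a careful person would: the job done as asked, in the order asked, and still so for the second after the job is handed in, with the robot touching nothing.
It also fails if it takes over 99 s, if anything falls off the work surface, if the arm or the gripper's body presses on something with over 40 N, if the wrist force passes 120 N, or if a joint passes its speed limit or range.

## Working session

There is one attempt and no reset: what is moved stays moved. The work goes in short steps, Python scripts to look and compute and a tool call to move; the robot and the scene stay as the last step left them, time stands still between calls to the robot, and variables do not carry over. Pictures are saved under pics/ and viewed, at most 14 in all, crops included, and the job is handed in when it is done.

Besides the shell and the picture viewer there is one more tool, called after "Emit:" as name(argument=value, ...) on one line, values as JSON. jog_arm: Moves the arm, as the interface text tells. Shift numbers are shares of 500 mm and turn numbers shares of 2 rad, none past 1 either way. Its arguments: {"type":"object","properties":{"steps":{"type":"array"}},"required":["steps"]}

```bash
mkdir -p pics; cat > h.py <<'E'
import numpy as np, cv2
from cell import *
def look(n):
    g=get_image(n); g['f']=240/np.tan(np.radians(g['vertical_fov'])/2); g['R']=np.array(g['R']); g['t']=np.array(g['t']); return g
def ray(g,u,v):
    d=g['R'].T@np.array([(u-g['cx'])/g['f'],(v-g['cy'])/g['f'],1]); return -g['R'].T@g['t'],d
def atz(g,u,v,z):
    o,d=ray(g,u,v); return o+d*(z-o[2])/d[2]
def bydepth(g):
    v,u=np.mgrid[0:480,0:640]; D=g['depth']
    P=np.stack([(u-g['cx'])/g['f']*D,(v-g['cy'])/g['f']*D,D],-1)-g['t']
    return P@g['R']
def save(g,n,box=None,s=1):
    p=g['pixels'][...,::-1]
    if box: p=p[box[1]:box[3],box[0]:box[2]]
    cv2.imwrite('pics/'+n,cv2.resize(p,None,fx=s,fy=s,interpolation=cv2.INTER_CUBIC))
E
python3 - <<'E'
from h import *
import pickle
for n in('scene','top'):
    g=look(n); save(g,n+'1.png'); pickle.dump(g,open(n+'1.pkl','wb')); print(n,g['f'],g['cx'],g['cy'],-g['R'].T@g['t'],g['R'][2],(g['depth']>0).mean())
s=read_state(); print(s)
E
```

```text
scene 481.2103036279213 318.01485840641425 246.9193450942252 [ 806.4457117  -374.327814    686.52817049] [-0.38476709  0.46713909 -0.79607497] 0.9960319010416666
top 622.1532740296477 319.6549755459562 244.45130470996332 [ 347.73772589   13.67563393 1391.81788867] [ 0.10863229  0.00271767 -0.99407829] 0.9960481770833334
{'clock': 0.1, 'qpos': array([ 1.12218496,  0.62922776,  0.03845596,  1.5182485 , -0.02699908,
        0.99630742, -0.01997704]), 'qd': array([-0.00117904, -0.00329137, -0.0006769 , -0.0036114 , -0.00065704,
       -0.00019186, -0.00049884]), 'tau': array([ 4.30049040e-03, -5.64526105e+01,  1.23092070e+00, -1.93971276e+01,
        1.12853866e-02,  5.46235489e-03,  4.72638317e-05]), 'eef_pos': array([ 242.72376045, -602.70080937,  403.90401271]), 'tool_rot': array([-3.13991999e+00,  2.23638343e-05,  3.82826232e-01]), 'force': array([ 0.29720095, -0.26831634, -0.78668842]), 'torque': array([-0.01722968, -0.02692371, -0.00427569]), 'gripper_force': 0.0, 'width': 85.29236943952333}
```

View pics/scene1.png

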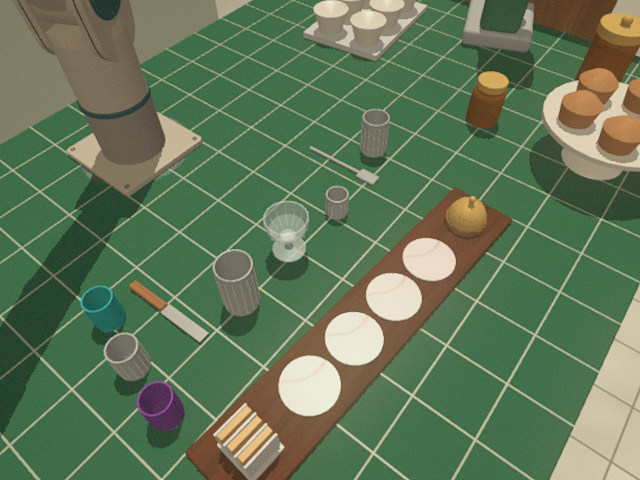

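View pics/top1.png

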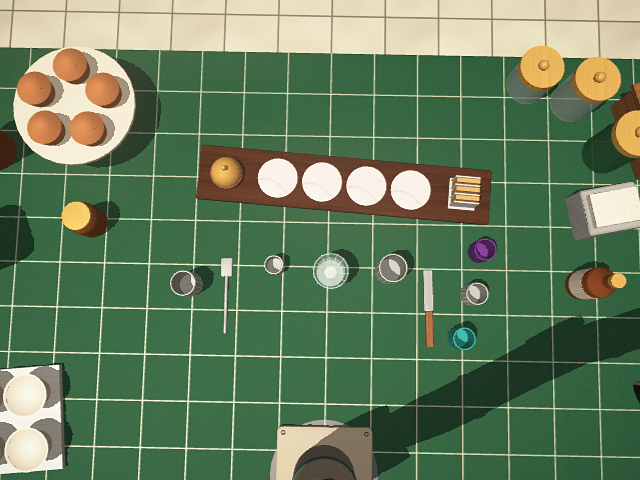

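The scene view shows four steel cups, the coupe at (288,232) and the bell at (467,216), the +y end of the board. In the top view the cups are c (185,283), a (274,265), d (392,268) and b (475,293). The coasters run from (278,178) to (410,190), with purple and turquoise decoys beside b.

```bash
cat > m.py <<'E'
from h import *
import pickle
T=pickle.load(open('top1.pkl','rb'));S=pickle.load(open('scene1.pkl','rb'))
def tri(a,b):
    o1,d1=ray(T,*a);o2,d2=ray(S,*b);d1/=np.linalg.norm(d1);d2/=np.linalg.norm(d2)
    k=np.linalg.lstsq(np.stack([d1,-d2],1),o2-o1,rcond=None)[0]
    p,q=o1+k[0]*d1,o2+k[1]*d2; return (p+q)/2,np.linalg.norm(p-q)
PT,PS=bydepth(T),bydepth(S)
# guess: rim z, top px, D
C=dict(a=(48,(274,265),42),b=(64,(475,293),48),c=(82,(185,283),54),d=(102,(392,268),60),coupe=(86,(330,270),76),bell=(45,(226,172),74),purple=(64,(483,250),48),turq=(64,(463,337),48))
for k,(h,px,D) in C.items():
    g0=atz(T,*px,h)
    for nm,P in(('top',PT),('scene',PS)):
        r=np.hypot(P[...,0]-g0[0],P[...,1]-g0[1]); m=(r<D/2+14)&(P[...,2]>22)
        q=P[m]; 
        if len(q)<8: print(k,nm,len(q)); continue
        zt=np.percentile(q[:,2],97); w=q[q[:,2]>zt-7]
        (x,y),R=cv2.minEnclosingCircle(w[:,:2].astype(np.float32))
        print(k,nm,len(q),'ztop %.0f c %.1f %.1f R %.1f'%(zt,x,y,R))
for i,(a,b) in enumerate([((278,178),(429,259)),((322,182),(393,297)),((366,186),(354,338)),((410,190),(310,385))]):
    print('coaster from bell',i,tri(a,b),atz(T,*a,16).round(1),PT[a[1],a[0]].round(1))
    for P,g in((PT,T),(PS,S)):
        c=g['pixels'].astype(int); w=(c.min(-1)>165)&(np.hypot(*(P[...,:2]-atz(T,*a,16)[:2]).transpose(2,0,1))<52)&(P[...,2]>5)&(P[...,2]<30)
        (x,y),R=cv2.minEnclosingCircle(P[w][:,:2].astype(np.float32)); print('   ',x,y,R,np.median(P[w][:,2]),P[w].mean(0))
for a,b in [((274,259),(337,193)),]: print(tri(a,b))
E
python3 m.py
```

```text
a top 122 ztop 54 c 449.2 117.2 R 20.9
a scene 469 ztop 49 c 448.7 116.4 R 22.2
b top 291 ztop 68 c 394.0 -318.6 R 24.7
b scene 1212 ztop 65 c 395.4 -318.6 R 24.9
c top 394 ztop 86 c 404.8 304.3 R 27.0
c scene 998 ztop 83 c 404.3 304.7 R 27.8
d top 383 ztop 106 c 443.3 -135.2 R 29.8
d scene 2116 ztop 103 c 444.5 -134.5 R 30.6
coupe top 1015 ztop 89 c 435.3 -5.5 R 38.5
coupe scene 1593 ztop 87 c 436.6 -5.0 R 39.2
bell top 819 ztop 71 c 652.9 224.5 R 12.9
bell scene 1203 ztop 70 c 656.2 230.6 R 6.0
purple top 312 ztop 69 c 488.7 -336.8 R 24.7
purple scene 1209 ztop 65 c 490.4 -336.0 R 24.3
turq top 284 ztop 69 c 299.7 -290.7 R 24.1
turq scene 1165 ztop 65 c 299.8 -291.2 R 25.1
coaster from bell 0 (array([647.80086137, 114.72857067,  14.90323816]), np.float64(1.9731433998147863)) [646.7 114.1  16. ] [647.3 114.3  13.2]
    647.248046875 116.04253387451172 45.07134246826172 17.322487988332686 [647.27078237 115.89781323  17.28670457]
    647.7359619140625 115.78457641601562 45.57292175292969 16.298673562328602 [648.20631762 114.56612422  16.29591055]
coaster from bell 1 (array([640.439427
[... 501 characters left out ...]
4570312 -83.74394989013672 44.921024322509766 17.3936045827257 [632.8033715  -83.53880377  17.37549939]
    632.729248046875 -83.87149047851562 45.51768112182617 16.283573069118887 [633.93041295 -84.67047532  16.25728686]
coaster from bell 3 (array([ 626.23634611, -183.0364127 ,   12.28910112]), np.float64(1.4870431611213057)) [ 625.  -183.1   16. ] [ 624.5 -182.7   18.6]
    626.1295776367188 -182.856689453125 45.06627655029297 17.34386730720763 [ 625.62479792 -183.04799993   17.34094702]
    625.1823120117188 -183.47396850585938 45.51430892944336 16.240961620318775 [ 626.89589956 -184.27670069   16.2196998 ]
(array([457.39816686, 112.38417636,  59.09352759]), np.float64(7.148032182770952))
```

```bash
python3 - <<'E'
from h import *
import pickle
T=pickle.load(open('top1.pkl','rb'));S=pickle.load(open('scene1.pkl','rb'))
save(T,'tc.png',(160,225,500,325),2.3); a=cv2.imread('pics/tc.png')
save(S,'sc.png',(70,90,400,440),1.7)
E
```

```text
(no output)
```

View pics/tc.png

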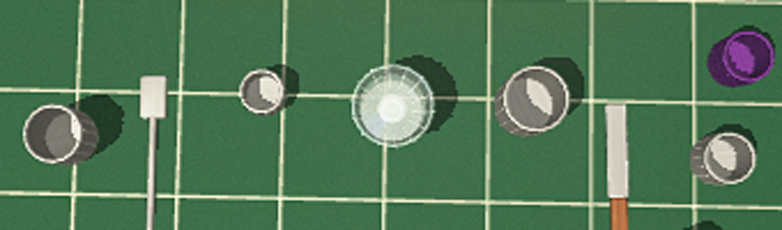

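View pics/sc.png

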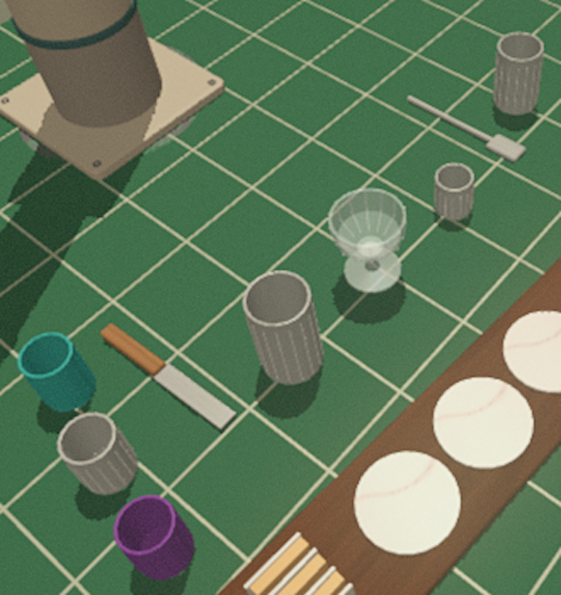

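Emit:
jog_arm(steps=[[1,0,0,0,0,0,-0.0743],[1,0,0,0,0,0,-0.0743],[1,0,0,0,0,0,-0.0743],[1,0,0,0,0,0,-0.0743],[1,0,0,0,0,0,-0.0743],[1,0,0,0,0,0,-0.0743],[1,0,0,0,0,0,-0.0743],[1,0,0,0,0,0,-0.0743],[1,0,0,0,0,0,0]])

```text
clock: 1.23
eef_pos: [242.5, -602.9, 404.2]
tool_rot: [-3.142, -0.001, 1.57]
force: [-0.2, -0.9, -0.2]
width: 85.3
gripper_force: 0.0
```

Emit:
jog_arm(steps=[[1,0.0936,0.0403,0,0,0,0],[1,0.0936,0.0403,0,0,0,0],[1,0.0936,0.0403,0,0,0,0],[1,0.0936,0.0403,0,0,0,0],[1,0.0936,0.0403,0,0,0,0],[1,0.0936,0.0403,0,0,0,0],[1,0.0936,0.0403,0,0,0,0],[1,0.0936,0.0403,0,0,0,0],[1,0.0936,0.0403,0,0,0,0],[1,0.0936,0.0403,0,0,0,0]])

```text
clock: 2.48
eef_pos: [444.4, -133.3, 404.8]
tool_rot: [3.141, 0.0, 1.568]
force: [0.9, 0.1, 0.1]
width: 85.3
gripper_force: 0.0
```

Emit:
jog_arm(steps=[[1,0,0,0.05,0,0,0],[1,0,0,0.05,0,0,0],[1,0,0,0,0,0,0]])

```text
clock: 2.85
eef_pos: [443.3, -134.6, 353.5]
tool_rot: [-3.138, -0.001, 1.57]
force: [-0.0, -0.2, 1.2]
width: 85.6
gripper_force: 0.0
```

```bash
python3 - <<'E'
from h import *
g=look('scene'); save(g,'d1.png',(120,100,420,380),2)
for k in range(4): print(read_state()['eef_pos'])
E
```

```text
[ 443.82581318 -134.74656603  354.50752817]
[ 443.82581318 -134.74656603  354.50752817]
[ 443.82581318 -134.74656603  354.50752817]
[ 443.82581318 -134.74656603  354.50752817]
```

View pics/d1.png

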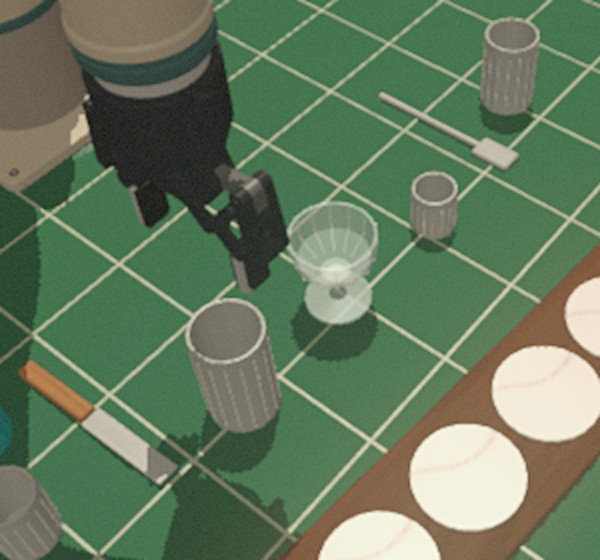

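The crop shows the open fingers straddling cup d along world x (fingertips at about (150,215) and (255,275)). The cup's rim is below at (227,330), so I descend.

Emit:
jog_arm(steps=[[1,0,0,0.064,0,0,0],[1,0,0,0.064,0,0,0],[1,0,0,0.064,0,0,0],[1,0,0,0.064,0,0,0],[1,0,0,0,0,0,0],[-1,0,0,0,0,0,0],[-1,0,0,0,0,0,0],[-1,0,0,0,0,0,0],[-1,0,0,0,0,0,0],[-1,0,0,0,0,0,0]])

```text
clock: 4.15
eef_pos: [444.4, -135.1, 228.6]
tool_rot: [3.139, 0.001, 1.571]
force: [-1.2, 0.4, 5.3]
width: 59.2
gripper_force: 63.1
```

Emit:
jog_arm(steps=[[-1,0,0,0,0,0,0],[-1,0,0,0,0,0,0],[-1,0,0,0,0,0,0]])

```text
clock: 4.53
eef_pos: [444.4, -135.1, 228.6]
tool_rot: [3.139, 0.001, 1.571]
force: [-2.5, 0.6, 5.4]
width: 59.4
gripper_force: 63.1
```

Emit:
jog_arm(steps=[[-1,0,0,-0.04,0,0,0],[-1,0,0,-0.08,0,0,0],[-1,0,0,-0.08,0,0,0],[-1,0,0,-0.06,0,0,0],[-1,0.0716,0.0581,0,0,0,0],[-1,0.0716,0.0581,0,0,0,0],[-1,0.0716,0.0581,0,0,0,0],[-1,0.0716,0.0581,0,0,0,0],[-1,0.0716,0.0581,0,0,0,0],[-1,0.0716,0.0581,0,0,0,0]])

```text
clock: 5.78
eef_pos: [618.7, 81.1, 358.3]
tool_rot: [3.14, -0.0, 1.571]
force: [0.4, -0.6, -0.9]
width: 59.4
gripper_force: 65.0
```

Emit:
jog_arm(steps=[[-1,0.0716,0.0581,0,0,0,0],[-1,0,0,0,0,0,0],[-1,0,0,0,0,0,0]])

```text
clock: 6.15
eef_pos: [646.6, 115.2, 357.3]
tool_rot: [-3.141, 0.001, 1.571]
force: [-0.6, -0.1, -1.4]
width: 58.9
gripper_force: 65.2
```

```bash
cat > cup.py <<'E'
from h import *
import sys
x0,y0,R,zmin=map(float,sys.argv[1:5])
e=[read_state()['eef_pos']]
g=look('scene'); P=bydepth(g); e.append(read_state()['eef_pos'])
c=g['pixels'].astype(int); 
m=(np.hypot(P[...,0]-x0,P[...,1]-y0)<R+12)&(P[...,2]>zmin)&(c.max(-1)-c.min(-1)<40)&(c.mean(-1)>70)
q=P[m]; zt=np.percentile(q[:,2],98); print('n',len(q),'z %.1f..%.1f'%(np.percentile(q[:,2],1),zt))
# axis fit on outer wall
from scipy.optimize import least_squares
f=lambda p:np.hypot(q[:,0]-p[0],q[:,1]-p[1])-R
s=least_squares(f,[x0,y0],loss='soft_l1'); print('axis',s.x.round(1),'eef',np.mean(e,0).round(1))
if len(sys.argv)>5: save(g,sys.argv[5],tuple(map(int,sys.argv[6].split(','))),2)
E
python3 cup.py 647.5 116 30 100 k0.png 300,60,600,340
```

```text
n 9298 z 135.3..464.9
axis [648.5 110.5] eef [646.6 114.8 357.3]
```

View pics/k0.png

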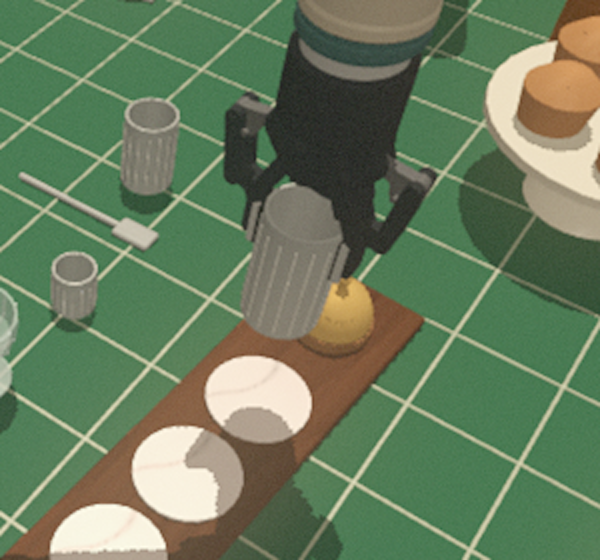

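Cup d hangs upright in the grip over the first coaster, base near crop (285,330), clear of the bell at (340,315).

```bash
sed -i 's/&(c.max/\&(P[...,2]<float(sys.argv[7] if len(sys.argv)>7 else 999))\&(c.max/' cup.py; python3 cup.py 647.5 116 30 128 x.png 300,60,600,340 175
```

```text
n 838 z 129.5..174.0
axis [645.3 115.3] eef [646.6 114.4 357.2]
```

Emit:
jog_arm(steps=[[-1,0.002,0.002,0.06,0,0,0],[-1,0,0,0.06,0,0,0],[-1,0,0,0.06,0,0,0],[-1,0,0,0.03,0,0,0],[-1,0,0,0.01,0,0,0],[-1,0,0,0,0,0,0],[-1,0,0,0,0,0,0]])

```text
clock: 7.12
eef_pos: [648.6, 117.1, 248.0]
tool_rot: [3.14, -0.0, 1.571]
force: [0.4, 0.5, -1.8]
width: 59.2
gripper_force: 65.2
```

Emit:
jog_arm(steps=[[-1,-0.001,0,0.004,0,0,0],[-1,0,0,0.003,0,0,0],[-1,0,0,0,0,0,0],[-1,0,0,0,0,0,0]])

```text
clock: 7.62
eef_pos: [648.3, 116.6, 244.8]
tool_rot: [3.14, 0.0, 1.571]
force: [-2.0, -0.2, 6.9]
width: 59.2
gripper_force: 65.7
```

```bash
python3 cup.py 647.5 116 30 20 k0b.png 300,60,600,340 80
```

```text
n 1008 z 20.8..79.6
axis [647.6 117.1] eef [648.3 116.6 244.8]
```

Emit:
jog_arm(steps=[[1,0,0,0,0,0,0],[1,0,0,0,0,0,0],[1,0,0,0,0,0,0],[1,0,0,0,0,0,0],[1,0,0,-0.03,0,0,0],[1,0,0,-0.06,0,0,0],[1,0,0,-0.08,0,0,0],[1,0,0,-0.08,0,0,0],[1,0,0,0,0,0,0]])

```text
clock: 8.8
eef_pos: [649.3, 117.0, 373.2]
tool_rot: [3.133, -0.002, 1.571]
force: [-0.5, -0.1, -0.3]
width: 85.5
gripper_force: 0.0
```

Emit:
jog_arm(steps=[[1,0.047,-0.0609,0,0,0,0],[1,0.047,-0.0609,0,0,0,0],[1,0.047,-0.0609,0,0,0,0],[1,0.047,-0.0609,0,0,0,0],[1,0.047,-0.0609,0,0,0,0],[1,0.047,-0.0609,0,0,0,0],[1,0.047,-0.0609,0,0,0,0],[1,0.047,-0.0609,0,0,0,0],[1,0,0,0,0,0,0],[1,0,0,0,0,0,0]])

```text
clock: 10.05
eef_pos: [404.7, 303.9, 368.2]
tool_rot: [3.141, 0.001, 1.571]
force: [0.9, -1.1, 0.9]
width: 85.1
gripper_force: 0.0
```

```bash
python3 cup.py 647.5 116 30 20 x.png 300,60,600,340 115;  python3 cup.py 404.5 304.5 27 8 c0.png 260,20,560,300 78
```

```text
n 2060 z 21.9..114.0
axis [647.3 116.8] eef [404.9 303.7 368.2]
n 971 z 9.7..77.3
axis [404.5 305.2] eef [405.2 303.4 368.1]
```

View pics/c0.png

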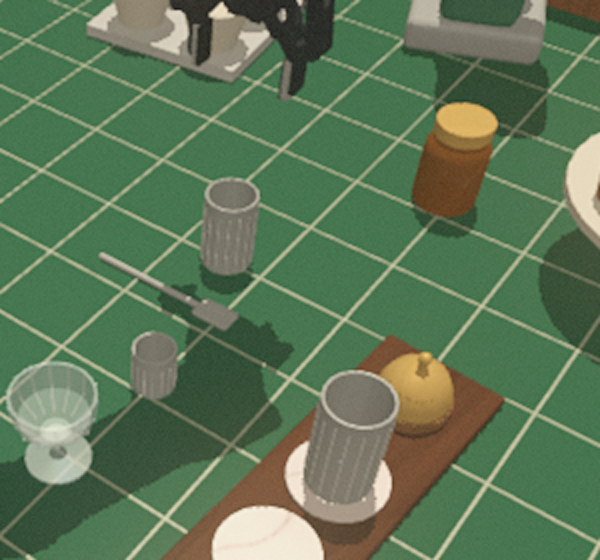

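Cup d stands upright in the middle of its coaster (crop (340,490)), and the fingers are above cup c (230,195).

Emit:
jog_arm(steps=[[1,0.002,0,0.07,0,0,0],[1,0,0,0.07,0,0,0],[1,0,0,0.07,0,0,0],[1,0,0,0.06,0,0,0],[1,0,0,0.04,0,0,0],[1,0,0,0,0,0,0],[-1,0,0,0,0,0,0],[-1,0,0,0,0,0,0],[-1,0,0,0,0,0,0],[-1,0,0,0,0,0,0]])

```text
clock: 11.4
eef_pos: [404.8, 305.3, 214.5]
tool_rot: [3.14, -0.001, 1.571]
force: [-1.5, -1.6, 6.2]
width: 53.9
gripper_force: 63.0
```

Emit:
jog_arm(steps=[[-1,0,0,0,0,0,0],[-1,0,0,0,0,0,0],[-1,0,0,0,0,0,0],[-1,0,0,0,0,0,0]])

```text
clock: 11.9
eef_pos: [404.8, 305.4, 214.5]
tool_rot: [3.14, -0.001, 1.571]
force: [-0.7, -2.4, 6.4]
width: 53.7
gripper_force: 63.0
```

Emit:
jog_arm(steps=[[-1,0,0,-0.04,0,0,0],[-1,0,0,-0.08,0,0,0],[-1,0,0,-0.08,0,0,0],[-1,0,0,-0.08,0,0,0],[-1,-0.0722,0.0588,0,0,0,0],[-1,-0.0722,0.0588,0,0,0,0],[-1,-0.0722,0.0588,0,0,0,0],[-1,-0.0722,0.0588,0,0,0,0],[-1,-0.0722,0.0588,0,0,0,0],[-1,-0.0722,0.0588,0,0,0,0]])

```text
clock: 13.15
eef_pos: [581.6, 87.4, 353.8]
tool_rot: [3.141, -0.0, 1.571]
force: [0.0, 1.2, -1.5]
width: 53.4
gripper_force: 63.2
```

Emit:
jog_arm(steps=[[-1,-0.0722,0.0588,0,0,0,0],[-1,-0.0722,0.0588,0,0,0,0],[-1,0,0,0,0,0,0],[-1,0,0,0,0,0,0]])

```text
clock: 13.65
eef_pos: [639.3, 17.0, 353.3]
tool_rot: [-3.141, -0.001, 1.572]
force: [-1.1, 0.5, -0.5]
width: 53.8
gripper_force: 63.2
```

```bash
python3 cup.py 640 16 27 138 x.png 300,60,600,340 170
```

```text
n 532 z 140.1..169.5
axis [638.5  17.2] eef [639.2  17.4 353.3]
```

Emit:
jog_arm(steps=[[-1,-0.002,0.002,0.06,0,0,0],[-1,0,0,0.07,0,0,0],[-1,0,0,0.07,0,0,0],[-1,0,0,0.03,0,0,0],[-1,0,0,0.01,0,0,0],[-1,0,0,0,0,0,0],[-1,0,0,0.003,0,0,0],[-1,0,0,0.003,0,0,0],[-1,0,0,0,0,0,0],[-1,0,0,0,0,0,0]])

```text
clock: 14.95
eef_pos: [641.0, 15.6, 230.6]
tool_rot: [3.141, 0.0, 1.571]
force: [0.6, 0.2, 1.6]
width: 53.4
gripper_force: 63.4
```

```bash
python3 cup.py 640 16 27 20 x.png 300,60,600,340 60
```

```text
n 657 z 20.4..59.3
axis [640.8  15. ] eef [641.   15.6 230.6]
```

Emit:
jog_arm(steps=[[-1,0,0,0.002,0,0,0],[-1,0,0,0,0,0,0],[1,0,0,0,0,0,0],[1,0,0,0,0,0,0],[1,0,0,0,0,0,0],[1,0,0,-0.03,0,0,0],[1,0,0,-0.06,0,0,0],[1,0,0,-0.08,0,0,0],[1,0,0,-0.08,0,0,0],[1,0,0,0,0,0,0]])

```text
clock: 16.25
eef_pos: [642.0, 16.1, 359.0]
tool_rot: [3.133, -0.001, 1.571]
force: [0.2, -0.0, 0.4]
width: 85.3
gripper_force: 0.0
```

Emit:
jog_arm(steps=[[0.5,-0.0742,-0.0548,0,0,0,0],[0.5,-0.0742,-0.0548,0,0,0,0],[0.5,-0.0742,-0.0548,0,0,0,0],[0.5,-0.0742,-0.0548,0,0,0,0],[0.5,-0.0742,-0.0548,0,0,0,0],[0.5,-0.0742,-0.0548,0,0,0,0],[0.5,-0.0742,-0.0548,0,0,0,0],[0.5,-0.0742,-0.0548,0,0,0,0],[0.5,-0.0742,-0.0548,0,0,0,0],[0.5,0,0,0,0,0,0]])

```text
clock: 17.5
eef_pos: [391.4, -321.7, 353.8]
tool_rot: [-3.139, 0.001, 1.564]
force: [0.3, 0.7, 0.2]
width: 64.3
gripper_force: 0.0
```

Emit:
jog_arm(steps=[[0.5,0,0,0,0,0,0]])

```text
clock: 17.62
eef_pos: [394.6, -318.0, 354.2]
tool_rot: [3.141, -0.001, 1.572]
force: [-0.3, 0.5, 0.1]
width: 64.2
gripper_force: 0.0
```

```bash
python3 cup.py 640 16 27 20 x.png 300,60,600,340 95;python3 cup.py 394.7 -318.6 24 8 b0.png 40,200,340,480 60
```

```text
n 1543 z 21.8..94.0
axis [640.9  14.6] eef [ 394.8 -317.7  354.2]
n 1192 z 8.8..59.3
axis [ 396.4 -318.4] eef [ 395.2 -317.4  354.2]
```

View pics/b0.png

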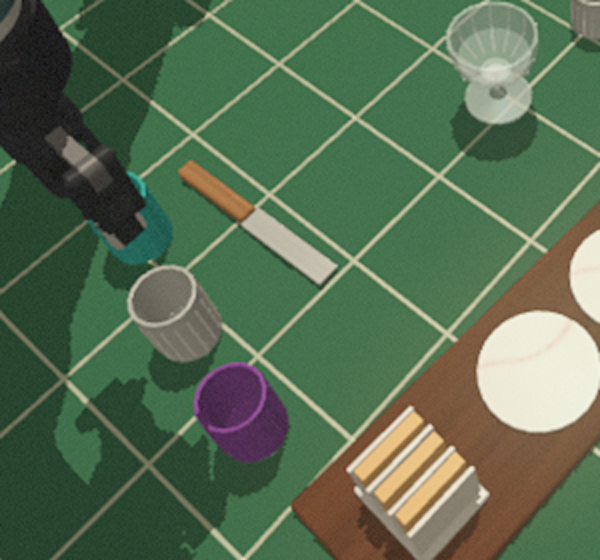

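Steel cup b at crop (165,300) stands between turquoise (140,230) and purple (235,395), with the narrowed fingers above it. I descend.

Emit:
jog_arm(steps=[[0.5,-0.002,0.002,0.07,0,0,0],[0.5,0,0,0.07,0,0,0],[0.5,0,0,0.07,0,0,0],[0.5,0,0,0.06,0,0,0],[0.5,0,0,0.042,0,0,0],[0.5,0,0,0,0,0,0],[-1,0,0,0,0,0,0],[-1,0,0,0,0,0,0],[-1,0,0,0,0,0,0],[-1,0,0,0,0,0,0]])

```text
clock: 18.98
eef_pos: [395.9, -319.6, 199.1]
tool_rot: [3.14, 0.001, 1.572]
force: [-0.1, 0.4, 7.1]
width: 46.8
gripper_force: 62.1
```

Emit:
jog_arm(steps=[[-1,0,0,0,0,0,0],[-1,0,0,0,0,0,0],[-1,0,0,0,0,0,0]])

```text
clock: 19.35
eef_pos: [395.9, -319.6, 199.2]
tool_rot: [3.14, 0.001, 1.572]
force: [0.1, 0.2, 6.5]
width: 47.3
gripper_force: 62.1
```

Emit:
jog_arm(steps=[[-1,0,0,-0.04,0,0,0],[-1,0,0,-0.08,0,0,0],[-1,0,0,-0.08,0,0,0],[-1,0,0,-0.06,0,0,0],[-1,0.0588,0.0592,0,0,0,0],[-1,0.0588,0.0592,0,0,0,0],[-1,0.0588,0.0592,0,0,0,0],[-1,0.0588,0.0592,0,0,0,0],[-1,0.0588,0.0592,0,0,0,0],[-1,0.0588,0.0592,0,0,0,0]])

```text
clock: 20.6
eef_pos: [573.5, -142.1, 328.3]
tool_rot: [-3.141, 0.0, 1.571]
force: [0.6, -0.6, 0.1]
width: 46.8
gripper_force: 61.8
```

Emit:
jog_arm(steps=[[-1,0.0588,0.0592,0,0,0,0],[-1,0.0588,0.0592,0,0,0,0],[-1,0,0,0,0,0,0],[-1,0,0,0,0,0,0]])

```text
clock: 21.1
eef_pos: [631.4, -84.6, 327.9]
tool_rot: [-3.14, 0.001, 1.571]
force: [-0.5, -0.9, -0.7]
width: 47.1
gripper_force: 61.8
```

```bash
python3 cup.py 632.7 -83.8 24 128 x.png 300,60,600,340 146
```

```text
n 318 z 129.4..145.7
axis [631.2 -84.7] eef [631.4 -85.  327.9]
```

Emit:
jog_arm(steps=[[-1,0.0015,0.0015,0.06,0,0,0],[-1,0,0,0.06,0,0,0],[-1,0,0,0.06,0,0,0],[-1,0,0,0.03,0,0,0],[-1,0,0,0.01,0,0,0],[-1,0,0,0,0,0,0],[-1,0,0,0.003,0,0,0],[-1,0,0,0.003,0,0,0],[-1,0,0,0,0,0,0],[-1,0,0,0,0,0,0]])

```text
clock: 22.4
eef_pos: [632.9, -83.3, 215.4]
tool_rot: [3.141, 0.0, 1.572]
force: [0.1, -0.4, -0.8]
width: 47.0
gripper_force: 61.9
```

```bash
python3 cup.py 632.7 -83.8 24 20 x.png 300,60,600,340 40
```

```text
n 328 z 20.1..39.5
axis [634.9 -83.7] eef [632.9 -83.3 215.4]
```

Emit:
jog_arm(steps=[[-1,0,0,0.003,0,0,0],[-1,0,0,0,0,0,0],[1,0,0,0,0,0,0],[1,0,0,0,0,0,0],[1,0,0,0,0,0,0],[1,0,0,-0.03,0,0,0],[1,0,0,-0.06,0,0,0],[1,0,0,-0.08,0,0,0],[1,0,0,-0.08,0,0,0],[1,0,0,0,0,0,0]])

```text
clock: 23.7
eef_pos: [634.2, -83.1, 343.4]
tool_rot: [3.133, 0.001, 1.571]
force: [0.7, 0.5, -0.4]
width: 85.3
gripper_force: 0.0
```

Emit:
jog_arm(steps=[[0.6,0.0572,-0.0525,0,0,0,0],[0.6,0.0572,-0.0525,0,0,0,0],[0.6,0.0572,-0.0525,0,0,0,0],[0.6,0.0572,-0.0525,0,0,0,0],[0.6,0.0572,-0.0525,0,0,0,0],[0.6,0.0572,-0.0525,0,0,0,0],[0.6,0.0572,-0.0525,0,0,0,0],[0.6,0,0,0,0,0,0],[0.6,0,0,0,0,0,0]])

```text
clock: 24.82
eef_pos: [449.2, 116.4, 338.8]
tool_rot: [3.141, 0.0, 1.572]
force: [0.0, 0.3, -0.9]
width: 68.3
gripper_force: 0.0
```

```bash
python3 cup.py 632.7 -83.8 24 20 x.png 300,60,600,340 77;python3 cup.py 449 116.8 21 8 a0.png 250,100,550,380 45
```

```text
n 1090 z 20.3..75.7
axis [633.7 -84.2] eef [449.3 116.2 338.7]
n 508 z 8.5..44.1
axis [450.1 117.2] eef [449.5 116.  338.7]
```

View pics/a0.png

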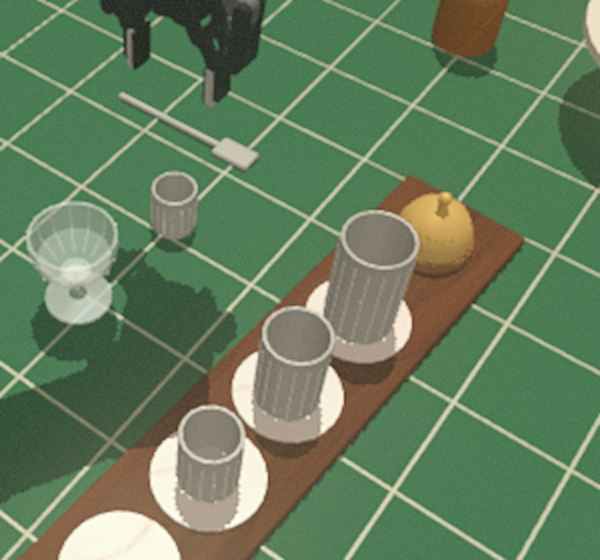

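Cups d, c and b stand upright on their coasters. The fingers hang above cup a at crop (175,190), so I descend.

Emit:
jog_arm(steps=[[0.6,0.0015,0.001,0.07,0,0,0],[0.6,0,0,0.07,0,0,0],[0.6,0,0,0.07,0,0,0],[0.6,0,0,0.06,0,0,0],[0.6,0,0,0.038,0,0,0],[0.6,0,0,0,0,0,0],[-1,0,0,0,0,0,0],[-1,0,0,0,0,0,0],[-1,0,0,0,0,0,0],[-1,0,0,0,0,0,0]])

```text
clock: 26.18
eef_pos: [450.0, 117.4, 185.8]
tool_rot: [3.139, -0.0, 1.571]
force: [0.7, -1.2, 7.3]
width: 41.2
gripper_force: 61.2
```

Emit:
jog_arm(steps=[[-1,0,0,0,0,0,0],[-1,0,0,0,0,0,0],[-1,0,0,0,0,0,0]])

```text
clock: 26.55
eef_pos: [450.0, 117.4, 185.8]
tool_rot: [3.139, -0.0, 1.571]
force: [0.4, -1.5, 7.2]
width: 40.9
gripper_force: 61.2
```

Emit:
jog_arm(steps=[[-1,0,0,-0.04,0,0,0],[-1,0,0,-0.08,0,0,0],[-1,0,0,-0.08,0,0,0],[-1,0,0,-0.06,0,0,0],[-1,-0.0751,0.0439,0,0,0,0],[-1,-0.0751,0.0439,0,0,0,0],[-1,-0.0751,0.0439,0,0,0,0],[-1,-0.0751,0.0439,0,0,0,0],[-1,-0.0751,0.0439,0,0,0,0],[-1,-0.0751,0.0439,0,0,0,0]])

```text
clock: 27.8
eef_pos: [581.7, -109.1, 315.1]
tool_rot: [3.141, -0.0, 1.572]
force: [0.6, 0.9, -0.1]
width: 41.2
gripper_force: 60.7
```

Emit:
jog_arm(steps=[[-1,-0.0751,0.0439,0,0,0,0],[-1,-0.0751,0.0439,0,0,0,0],[-1,0,0,0,0,0,0],[-1,0,0,0,0,0,0]])

```text
clock: 28.3
eef_pos: [624.8, -182.1, 314.6]
tool_rot: [-3.141, -0.001, 1.572]
force: [-0.3, 0.1, -0.6]
width: 41.4
gripper_force: 60.8
```

```bash
python3 cup.py 625.6 -183.2 21 128 x.png 300,60,600,340 141
```

```text
n 245 z 130.0..140.7
axis [ 630.8 -180.3] eef [ 624.8 -181.8  314.7]
```

Emit:
jog_arm(steps=[[-1,-0.002,0.001,0.06,0,0,0],[-1,0,0,0.06,0,0,0],[-1,0,0,0.06,0,0,0],[-1,0,0,0.03,0,0,0],[-1,0,0,0.01,0,0,0],[-1,0,0,0,0,0,0],[-1,0,0,0.003,0,0,0],[-1,0,0,0.003,0,0,0],[-1,0,0,0,0,0,0],[-1,0,0,0,0,0,0]])

```text
clock: 29.6
eef_pos: [625.8, -183.9, 201.9]
tool_rot: [3.141, 0.0, 1.571]
force: [0.6, 0.9, 0.6]
width: 41.2
gripper_force: 60.8
```

```bash
python3 cup.py 625.6 -183.2 21 19 a1.png 200,200,500,480 60
```

```text
n 440 z 19.2..58.9
axis [ 629.  -182.4] eef [ 625.8 -183.9  201.9]
```

View pics/a1.png

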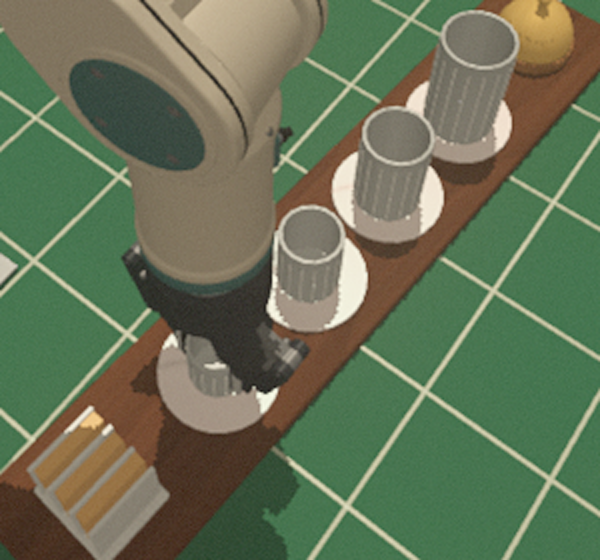

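Cup a (crop (210,370)) is just above the middle of the last coaster. I lower it the last millimetre, release, and retreat.

Emit:
jog_arm(steps=[[-1,0,0,0.002,0,0,0],[-1,0,0,0,0,0,0],[1,0,0,0,0,0,0],[1,0,0,0,0,0,0],[1,0,0,0,0,0,0],[1,0,0,-0.03,0,0,0],[1,0,0,-0.06,0,0,0],[1,0,0,-0.08,0,0,0],[1,0,0,-0.08,0,0,0],[1,0,0,-0.08,0,0,0]])

```text
clock: 30.9
eef_pos: [625.6, -183.7, 368.2]
tool_rot: [3.141, 0.0, 1.572]
force: [-0.2, 0.5, -0.6]
width: 85.4
gripper_force: 0.0
```

Emit:
jog_arm(steps=[[1,-0.05,-0.08,0,0,0,0],[1,-0.05,-0.08,0,0,0,0],[1,-0.05,-0.08,0,0,0,0],[1,-0.05,-0.08,0,0,0,0],[1,0,0,0,0,0,0],[1,0,0,0,0,0,0]])

```text
clock: 31.65
eef_pos: [466.4, -283.6, 366.7]
tool_rot: [3.139, 0.0, 1.572]
force: [0.5, 0.2, -0.8]
width: 85.4
gripper_force: 0.0
```

```bash
for a in "625.6 -183.2 21 20 x.png 0,0,9,9 60" "632.7 -83.8 24 20 x.png 0,0,9,9 76" "640.1 16 27 20 x.png 0,0,9,9 95" "647.5 116 30 20 fin.png 200,150,540,480 115"; do python3 cup.py $a; done
python3 - <<'E'
from h import *
P=bydepth(look('scene')); r=np.hypot(P[...,0]-436,P[...,1]+5); q=P[(r<55)&(P[...,2]>79)]; print(cv2.minEnclosingCircle(q[:,:2].astype(np.float32)),q[:,2].max())
r=np.hypot(P[...,0]-655,P[...,1]-230); q=P[(r<25)&(P[...,2]>64)]; print(cv2.minEnclosingCircle(q[:,:2].astype(np.float32)))
E
```

```text
n 695 z 20.1..59.2
axis [ 627.4 -185.2] eef [ 466.6 -283.4  366.6]
n 1085 z 20.3..75.2
axis [633.7 -84.3] eef [ 466.9 -283.   366.4]
n 1548 z 21.3..93.8
axis [640.9  14.6] eef [ 467.  -282.9  366.2]
n 2053 z 21.5..113.6
axis [647.3 116.8] eef [ 466.9 -282.9  366. ]
((436.56304931640625, -5.847696304321289), 39.30146408081055) 89.06588192913527
((656.4822998046875, 229.8378143310547), 5.832469463348389)
```

View pics/fin.png

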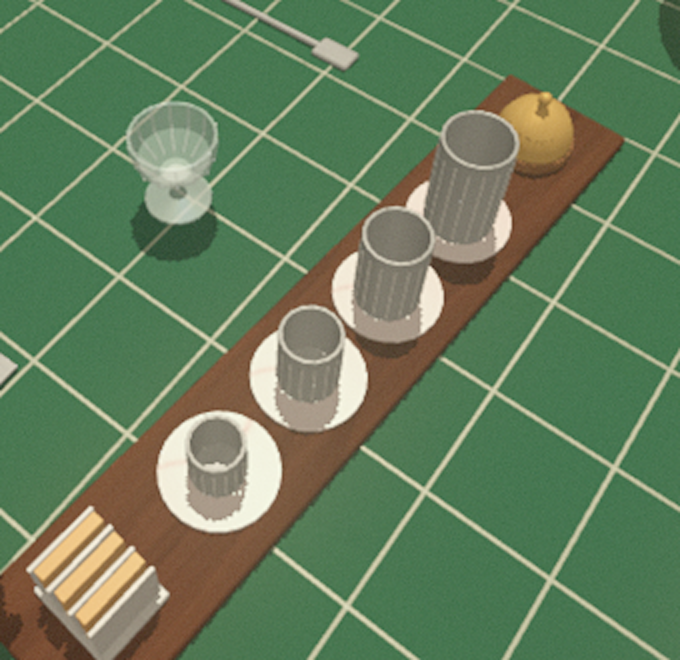

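All four cups stand upright within about 3 mm of their coaster centres, tallest at the bell. The coupe and bell have not moved and the arm is clear, so I hand in.

```bash
python3 -c "
from cell import *
print(finish_job())"
```

```text
the job is handed in; nothing more can be done
None
```

The job is handed in at about 32 s: the four steel cups stand upright and released on their coasters, tallest next to the bell and shortest farthest away, each within about 3 mm of centre, with the bell and coupe upright where they stood.

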